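Clear the test panel and run the self-test

ROBOT

A 6-joint arm with a two-finger parallel gripper is mounted at the origin on the work surface. World frame = base frame: x ahead of the robot, y to its left, z up, the work surface at z = 0. Lengths are in m, angles in rad, forces in N, time in s.
With the tool pointing down it reaches from about 0.325 to 0.75 m from the base axis. Payload 7.6 kg.
Tool frame: the origin (TCP) lies at the very end of the fingers, on their centre line; the grasp point (between the pads) lies 19 mm behind it; z points along the fingers, y is the line along which they close (so a half turn about z gives the same grasp; the last joint's range is limited). The gripper opens to 85 mm and grips with 20 to 120 N. Pads are 22 mm wide; open, the fingers measure 114 mm over their backs; the gripper's body (76 mm by 85 mm) begins 54 mm behind the grasp point. The pads swing forward as they close: fully open they stand 13 mm farther back than shut.
Start: joints at [1.154, 0.052, 1.401, -0, 1.689, -0.07], TCP at [0.178, 0.494, 0.231] pointing down, gripper open.
Joint ranges: [-2.9, 2.9], [-0.91, 2.17], [0.12, 2.37], [-1.06, 4.2], [0.26, 2.73], [-2.93, 2.93]. Speed limits (rad/s): [2.57, 2.57, 3.01, 3.14, 3.14, 3.14].

INTERFACE

Orientations are given as [roll, pitch, yaw] about the fixed x, y, z axes, in that order (R = Rz(yaw) Ry(pitch) Rx(roll)).
In Python, from plant import ctrl gives the robot as it stands.
- The arm moves only by the tool apply_moves, never from a script. Its arguments are lists of equal length, an entry for each row: "delta_pos": the shift along the tool's x, y, z in m, a list of three; "roll": the turn about the tool's z in rad; "grip": the closure in counts, from 0 (fully open) to 255 (shut). In form: {"delta_pos": [[dx, dy, dz], ...], "roll": [roll, ...], "grip": [grip, ...]}. A call has 1 to 8 rows; each row is the pose to reach, as a shift and turn from the pose commanded when the call began, along the tool's axes at that moment; what a row does not reach only later rows make up. A row lasts 1/12 s, in which the tool goes at most 41.7 mm and 7.16 degrees, less where a joint would pass 70% of its speed; a pose out of reach is approached as far as the arm can. A call with a gripper value outside its range is refused whole. The fingers move at their own pace and stop on an object; "force" is the grip in N (left out, the last holds). Time passes only in rows, so rows that repeat a pose let the fingers close. It gives the time, the measured TCP pose, the force, the opening and the grip force at its end, in the units of the state.
- ctrl.observe(): the state, without advancing time (a new reading comes with each control period).
- ctrl.capture(name): name is "scene" or "side" or "wrist"; returns a dict with "frame" (384x512x3 uint8, red, green, blue), "fx", "fy", "cx", "cy" (pixels), "distortion" ([k1, k2, p1, p2, k3] as OpenCV has them; the pictures are not rectified), "rvec" (rotation vector, rad) and "tvec" (3), from world to camera coordinates, as OpenCV has them; the wrist camera has in their place "mount" (4x4, takes a point from camera to tool coordinates, whose origin is the TCP and whose axes are the flange's). Camera axes: x right, y down, z forward; pixel columns grow to the right and rows downward; lengths in m; the calibration is good to about 2 mm. A picture is of the moment at which its call begins: read the wrist's pose just before it. There is no depth.
- ctrl.sign_off(): hands the job in; it is judged then, once.
The state is a dict: "clock": time; "joint_pos": joint angles; "qd": joint speeds; "tau": joint torques, N m; "position": TCP position; "tool_rot": TCP orientation; "force": force on the tool from outside, world axes, zero at the start; "ft_torque": the same for the moment, N m; "width": finger opening in m; "grasp_force": force on a finger pad.
Only numpy, scipy, OpenCV 4.12 (cv2) and the standard library are available. Lean on these libraries where they do the work, as an engineer would, in place of code of your own. Each camera call takes 0.05 s, during which the arm holds its last target. There are 200 camera calls.

TASK

Someone left a battery pack lying across the guard bars of the test case, over its self-test button. Pick the pack up with a gentle grip of about 15 N and lay it flat in the empty tray, setting it down rather than dropping it; then press the big round button fully down, gently, keep it down for two seconds and let it spring back up. Do not press the other two keys, and leave everything else where it is.

Things in the scene. Friction and masses are not known exactly. Their poses are not given: they have to be found in the camera images.
- test_case: pale plastic case, fixed: 170 (its x) by 270 (its y) by 85 mm high; origin at the centre of its underside. Three keys on its flat top at x = 0, y = -70, 0, 70 mm, in varying order. Two steel guard bars, 10 mm thick, run along y at x = -55 and 55 mm, from y = -124 to 124 mm, their tops 126 mm above the bench, on end posts; the keys between them are open from above
- test_button_top (a point): centre of the top face of the self-test button: the big round grey key, 40 mm across in a 50 mm round black collar (12 mm high); top 24 mm above the case's top when up. It begins under the battery pack
- test_button (a joint): self-test button: 0 up, 0.008 m fully down; 6 N holds it fully down, spring return
- square_key_top (a point): centre of the top of the square grey key, 26 mm wide in a 36 mm square collar, as tall as the button: not to be pressed
- square_key (a joint): square key: 0 up, 0.008 m down
- small_key_top (a point): centre of the top of the small round grey key, 20 mm across in a 30 mm collar, as tall as the button: not to be pressed
- small_key (a joint): small round key: 0 up, 0.008 m down
- pack: loose battery pack, black plastic block with a paper sticker on top and brass contacts at one end: 150 mm (its x) by 56 mm (its y) by 45 mm high, about 0.35 kg; origin at the centre of its underside, z up. It starts lying across the two guard bars
- tray: the empty tray, grey plastic, fixed: outside 190 mm (its x) by 105 mm (its y) by 18 mm high, walls and floor 5 mm; origin at the centre of its underside, z up. The pack goes in lengthwise, either way round
- full_tray: an identical fixed tray which holds the stored pack; same frame and sizes
- stored_pack: loose battery pack like the first, lying in the full tray; leave it
- bottle: loose closed white bottle, 60 mm across, 190 mm tall, standing; origin at the centre of its underside; leave it
- can: loose can, 66 mm across, 120 mm tall, standing; origin at the centre of its underside; leave it
- screwdriver: loose screwdriver, 160 mm long, lying along its x on the bench between the robot and the case; leave it
Not all that is in view belongs to the job. What is shaped like the pack but orange is not meant.

How it is judged:
On the way, in this order (a step that is already met when the one before it is completed fails the run):
1. the pack lies flat in the empty tray, let go of and at rest (x of pack in the frame of tray between -0.03 and 0.03 m and y of pack in the frame of tray between -0.03 and 0.03 m and height (world z) of pack below 0.01 m and angle between pack's own z axis and vertical below 0.1 rad and contact force between the fingers and pack below 0.3 N and linear speed of pack below 0.02 m/s), for 0.2 s.
2. the self-test button is fully down (7 mm or more) and kept there for 1 s (value of joint test_button above 0.007 m), for 1 s.
3. the button is back up (value of joint test_button below 0.0015 m), for 0.2 s.
At the end, for the whole second after the job is handed in: The pack lies flat (within 0.1 rad) on the floor of the empty tray, its centre within 30 mm of the tray's centre along both tray axes, released and at rest (under 0.02 m/s), and the self-test button is up again (within 1.5 mm) (all of step 1 and value of joint test_button below 0.0015 m); the robot touches nothing.
It fails at once if the fingers together press on the battery pack with more than 50 N (25 N each) (contact force between the fingers and pack above 50 N).
It fails at once if the test button is pushed with more than 40 N (contact force between any of the fingers, the arm and test_button above 40 N).
It fails at once if the square key or the small round key is pressed by more than 3 mm (value of joint any of square_key, small_key above 0.003 m).
It fails at once if the pack is dropped: out of the fingers, it moves faster than 0.5 m/s (a fall of about 13 mm) (contact force between the fingers and pack below 0.3 N and linear speed of pack above 0.5 m/s).
It fails at once if the stored pack, bottle, can or screwdriver is moved by more than 20 mm, or the bottle or can is tipped by more than 0.3 rad (distance of any of stored_pack, bottle, can, screwdriver from where it was at the start of the episode above 0.02 m or angle between any of bottle, can's own z axis and vertical above 0.3 rad).
It also fails if it takes over 61 s, if anything falls off the work surface, if the arm or the gripper's body presses on something with over 40 N, if the wrist force passes 120 N, or if a joint passes its speed limit or range.

## Working session

There is one attempt and no reset: what is moved stays moved. The work goes in short steps, Python scripts to look and compute and a tool call to move; the robot and the scene stay as the last step left them, time stands still between calls to the robot, and variables do not carry over. Pictures are saved under pics/ and viewed, at most 10 in all, crops included, and the job is handed in when it is done.

Besides the shell and the picture viewer there is one more tool, called after "Request:" as a command line: name --pt "numbers of a row" for each row, then --argument value for the rest. apply_moves: Moves the arm, as the interface text tells. Its arguments: {"type":"object","properties":{"delta_pos":{"type":"array"},"roll":{"type":"array"},"grip":{"type":"array"},"force":{"type":"number"}},"required":["delta_pos","roll","grip"]}

```bash
mkdir -p pics; cat > h.py <<'E'
import numpy as np, cv2, pickle
def snap(n,f):
    from plant import ctrl
    s=ctrl.observe(); c=ctrl.capture(n); c['state']=s
    pickle.dump(c,open(f'{f}.pkl','wb')); cv2.imwrite(f'pics/{f}.png',c['frame'][:,:,::-1]); return c
def ray(c,px):
    K=np.array([[c['fx'],0,c['cx']],[0,c['fy'],c['cy']],[0,0,1.]])
    u=cv2.undistortPoints(np.array(px,float).reshape(-1,1,2),K,np.array(c['distortion'],float)).reshape(-1,2)
    d=np.c_[u,np.ones(len(u))]
    if 'rvec' in c:
        R=cv2.Rodrigues(np.array(c['rvec'],float))[0]; t=np.array(c['tvec'],float).ravel()
        return -R.T@t, d@R
    from scipy.spatial.transform import Rotation as Ro
    T=np.eye(4);T[:3,:3]=Ro.from_euler('xyz',c['state']['tool_rot']).as_matrix();T[:3,3]=c['state']['position']
    M=T@np.array(c['mount']); return M[:3,3], d@M[:3,:3].T
def plane(c,px,z):
    o,d=ray(c,px); return o+d*((z-o[2])/d[:,2])[:,None]
E
python3 - <<'E'
from h import *
a=snap('scene','scene0');b=snap('side','side0')
snap('wrist','wrist0')
print(a['state'])
for c in(a,b):print(ray(c,[[256,192]]))
E
```

```text
{'clock': 0.0, 'joint_pos': array([ 1.15368576e+00,  5.28598162e-02,  1.40172936e+00,  2.60604788e-05,
        1.68857461e+00, -7.02722595e-02]), 'qd': array([-0.00167893, -0.00117663,  0.00131881, -0.00029702, -0.00019787,
       -0.00066781]), 'tau': array([ 1.65471947e-04, -3.81664288e+01, -3.60183120e+01, -1.24707685e-04,
        6.28016409e-03,  4.56759631e-05]), 'position': array([0.17829984, 0.49348351, 0.23045801]), 'tool_rot': array([-3.14002722e+00, -1.36136609e-04,  2.79475728e+00]), 'force': array([-0.39830469,  0.16184389, -0.35563747]), 'ft_torque': array([-0.0430646 , -0.00324296, -0.01638821]), 'grasp_force': 0.0, 'width': 0.08539517284589525}
(array([ 0.95030983, -0.40361459,  0.91272099]), array([[-0.42645738,  0.38527782, -0.81837499]]))
(array([0.48942287, 0.72080419, 0.62960202]), array([[ 0.06484905, -0.80403731, -0.59106196]]))
```

View pics/scene0.png

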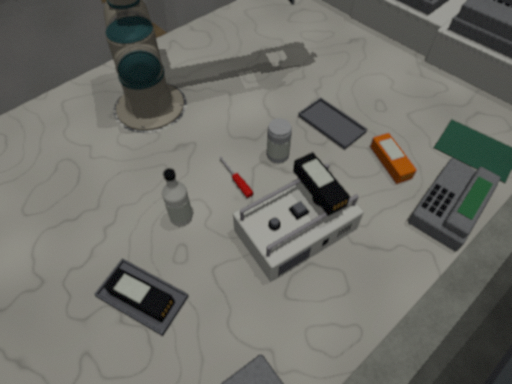

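View pics/side0.png

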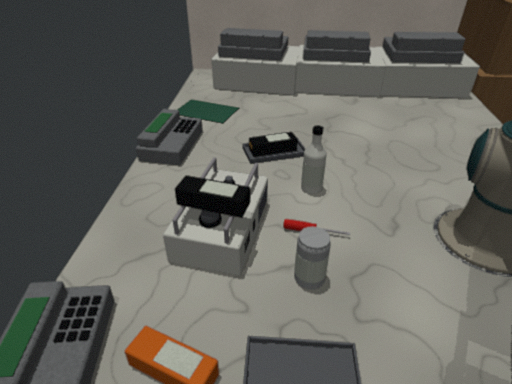

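The scene view shows the empty tray at about (332,122) and the pack over the far end of the case at (321,182). The can is at (279,140), the bottle at (177,200) and the full tray at (141,296). In the side view the big button shows under the pack at (209,217). I'll enlarge for corners.

```bash
python3 - <<'E'
import cv2,numpy as np
a=cv2.imread('pics/scene0.png')[90:280,225:415]; b=cv2.imread('pics/side0.png')[155:280,155:345]
cv2.imwrite('pics/cropA.png',cv2.resize(a,None,fx=3,fy=3,interpolation=cv2.INTER_CUBIC))
cv2.imwrite('pics/cropB.png',cv2.resize(b,None,fx=4,fy=4,interpolation=cv2.INTER_CUBIC))
E
```

```text
(no output)
```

View pics/cropA.png

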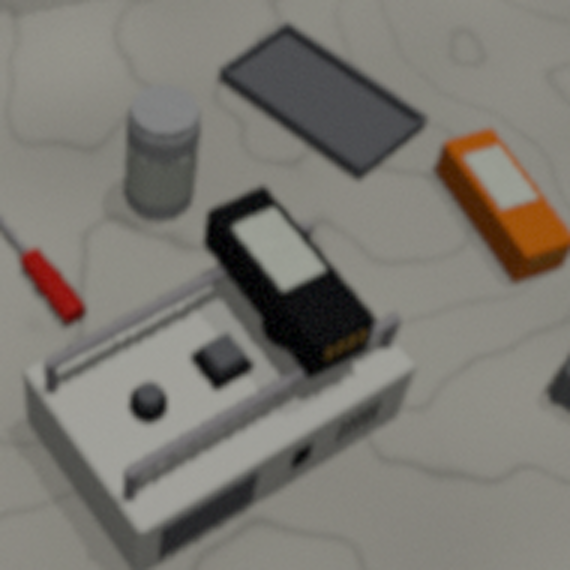

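View pics/cropB.png

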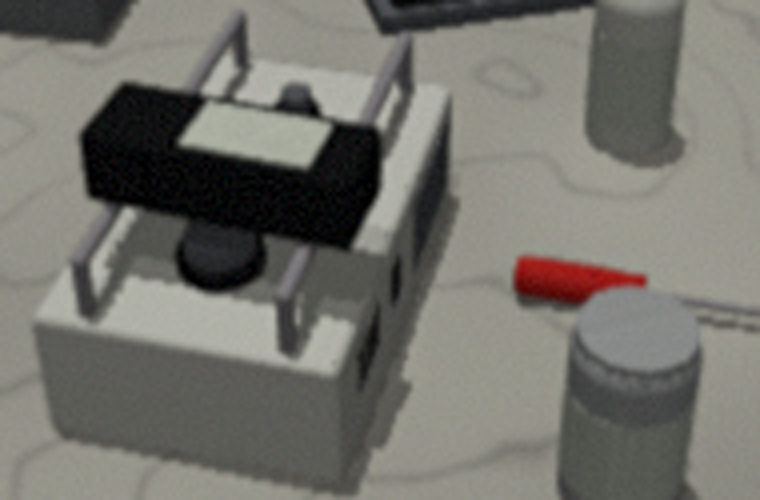

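Crop A (crop px): pack top corners are at about (208,216), (265,189) and (371,321). The tray rim corners are (220,73), (288,26), (426,121) and (360,176). The case-top corners are (28,372), (140,525) and (412,362). The square key is at (222,355) and the small key at (148,398).
Crop B: pack top corners are at about (127,83), (83,135) and (381,128).

```bash
cat > m.py <<'E'
from h import *
a=pickle.load(open('scene0.pkl','rb'));b=pickle.load(open('side0.pkl','rb'))
A=lambda p:np.array(p)/3.+[225,90]-.33
B=lambda p:np.array(p)/4.+[155,155]-.37
deg=lambda v:np.degrees(np.arctan2(v[1],v[0]))
P=plane(a,A([(208,216),(265,189),(371,321)]),.171);print('packA',P.round(4),(P[0]+P[2])/2,np.linalg.norm(np.diff(P,axis=0),axis=1),deg(P[2]-P[1]))
P=plane(b,B([(83,135),(127,83),(381,128)]),.171);print('packB',P.round(4),(P[0]+P[2])/2,np.linalg.norm(np.diff(P,axis=0),axis=1),deg(P[2]-P[1]))
for n,c,q in(('A',a,A([(231,238),(267,205),(328,268),(290,293)])),('B',b,B([(205,98),(334,122),(315,168),(179,148)]))):
    P=plane(c,q,.171);print('sticker',n,P.mean(0),P.round(3).tolist())
P=plane(a,A([(220,73),(288,26),(426,121),(360,176)]),.018);print('tray',P.round(4),P.mean(0),np.linalg.norm(np.diff(P,axis=0),axis=1),deg(P[2]-P[1]),deg(P[3]-P[0]))
P=plane(a,A([(28,372),(140,525),(412,362)]),.085);print('case',P.round(4),(P[0]+P[2])/2,np.linalg.norm(np.diff(P,axis=0),axis=1),deg(P[2]-P[1]))
print('keys',plane(a,A([(222,352),(148,396)]),.109), 'btn collar side',plane(b,B([(221,255)]),.097))
print('can top',plane(a,A([(166,108)]),.12),'bottle top',plane(a,[(169,174)],.19))
E
python3 m.py
```

```text
packA [[0.5588 0.0689 0.171 ]
 [0.5694 0.122  0.171 ]
 [0.7084 0.0879 0.171 ]] [0.63361288 0.07841967 0.171     ] [0.05407365 0.14317072] -13.764648988866726
packB [[0.706  0.099  0.171 ]
 [0.6946 0.0497 0.171 ]
 [0.554  0.0793 0.171 ]] [0.63000121 0.08916127 0.171     ] [0.05065027 0.14370661] 168.12107794021318
sticker A [0.61849521 0.08519127 0.171     ] [[0.586, 0.067, 0.171], [0.582, 0.111, 0.171], [0.655, 0.101, 0.171], [0.651, 0.062, 0.171]]
sticker B [0.61679267 0.08966119 0.171     ] [[0.65, 0.06, 0.171], [0.579, 0.076, 0.171], [0.584, 0.117, 0.171], [0.655, 0.106, 0.171]]
tray [[0.3526 0.3096 0.018 ]
 [0.3509 0.414  0.018 ]
 [0.5368 0.4157 0.018 ]
 [0.5405 0.3107 0.018 ]] [0.44521244 0.36249365 0.018     ] [0.10437808 0.18588472 0.10501734] 0.528566572564675 0.34402564083993453
case [[ 0.5308 -0.0947  0.085 ]
 [ 0.686  -0.1191  0.085 ]
 [ 0.7285  0.1391  0.085 ]] [0.62966889 0.02219655 0.085     ] [0.15713276 0.26162506] 80.64509549484728
keys [[ 0.62964657  0.02014281  0.109     ]
 [ 0.62006821 -0.04991298  0.109     ]] btn collar side [[0.63903695 0.10110619 0.097     ]]
can top [[0.41968946 0.1611793  0.12      ]] bottle top [[ 0.40866953 -0.17417375  0.19      ]]
```

Request:
apply_moves --pt "-0.02 -0.008 -0.02" --pt "-0.055 -0.022 -0.035" --pt "-0.09 -0.037 -0.05" --pt "-0.125 -0.051 -0.06" --pt "-0.16 -0.065 -0.07" --pt "-0.195 -0.079 -0.07" --pt "-0.23 -0.093 -0.07" --pt "-0.265 -0.108 -0.07" --roll '[0,0,0,0,0,0,0,0]' --grip '[0,0,0,0,0,0,0,0]' --force 20

```text
clock: 0.82
position: [0.392, 0.3007, 0.3013]
tool_rot: [3.141, 0.0, 2.795]
force: [0.9, 0.1, 0.3]
width: 0.0854
grasp_force: 0.0
```

Request:
apply_moves --pt "-0.036 -0.014 0" --pt "-0.072 -0.029 0" --pt "-0.108 -0.044 0" --pt "-0.145 -0.059 0" --pt "-0.18 -0.073 0" --pt "-0.21 -0.085 0" --pt "-0.24 -0.098 0" --pt "-0.265 -0.108 0" --roll '[-0.02,-0.04,-0.06,-0.08,-0.1,-0.11,-0.12,-0.128]' --grip '[0,0,0,0,0,0,0,0]'

```text
clock: 1.48
position: [0.6047, 0.1084, 0.3005]
tool_rot: [-3.141, -0.001, 2.922]
force: [0.3, 0.8, -0.3]
width: 0.0854
grasp_force: 0.0
```

Request:
apply_moves --pt "0 0 0" --pt "0 0 0" --pt "0 0 0" --roll '[0,0,0]' --grip '[0,0,0]'

```text
clock: 1.73
position: [0.6032, 0.1108, 0.3009]
tool_rot: [3.141, -0.001, 2.923]
force: [1.1, -0.2, 0.5]
width: 0.0853
grasp_force: 0.0
```

```bash
python3 - <<'E'
from h import *
c=snap('wrist','wrist1');s=c['state'];print(s['clock'],s['position'],s['tool_rot'],s['force'])
cv2.imwrite('pics/wrist1b.png',cv2.resize(cv2.imread('pics/wrist1.png'),(768,576)))
E
```

```text
1.7333 [0.60320678 0.11077969 0.30094607] [ 3.14149620e+00 -8.61332913e-04  2.92280108e+00] [ 1.1494844  -0.20376081  0.50936143]
```

View pics/wrist1b.png

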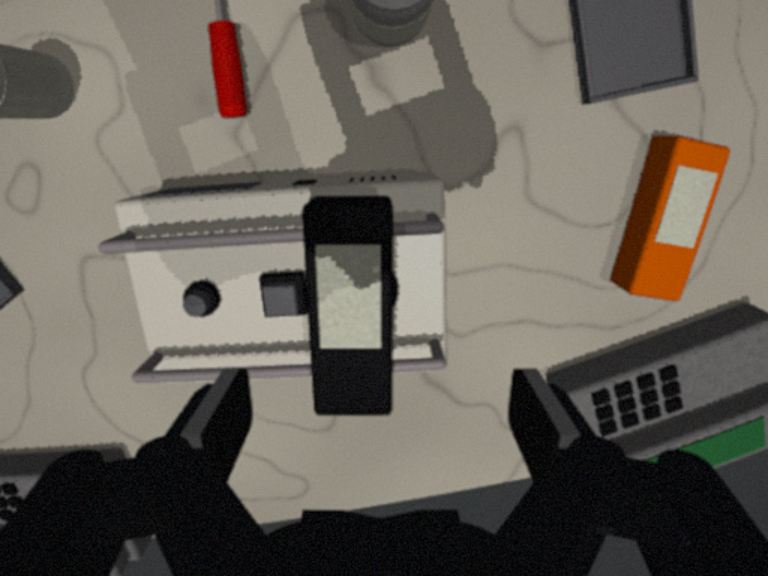

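The wrist view (1.5× px) shows the pack top with corners near (306,200), (391,197), (392,413) and (315,414), nearly parallel to the image axis. The fingers are at (225,400) and (535,400), with the square and small keys to the left.

```bash
python3 - <<'E'
from h import *
c=pickle.load(open('wrist1.pkl','rb'));print(np.array(c['mount']).round(3))
g=cv2.cvtColor(c['frame'],cv2.COLOR_RGB2GRAY)
m=(g<45).astype(np.uint8)*255
roi=np.zeros_like(m);roi[125:285,195:272]=m[125:285,195:272]
k=cv2.morphologyEx(cv2.morphologyEx(roi,cv2.MORPH_CLOSE,np.ones((45,45))),cv2.MORPH_OPEN,np.ones((25,25)))
ct=max(cv2.findContours(k,0,2)[0],key=cv2.contourArea);r=cv2.minAreaRect(ct);print(r,(cv2.boxPoints(r)*1.5).round())
deg=lambda v:np.degrees(np.arctan2(v[1],v[0]))
q=np.array([(306,200),(391,197),(392,413),(315,414)])/1.5
P=plane(c,q,.171);print(P.round(4),P.mean(0),deg(P[0]-P[3]),deg(P[1]-P[2]))
P=plane(c,np.array([(318,247),(381,244),(382,348),(321,350)])/1.5,.171);print('stk',P.round(4),P.mean(0),deg(P[0]-P[3]),deg(P[1]-P[2]))
print('keys',plane(c,np.array([(283,295),(201,300)])/1.5,.109))
E
```

```text
[[ 0.    -0.95  -0.314  0.081]
 [ 1.     0.    -0.    -0.   ]
 [ 0.    -0.314  0.95  -0.143]
 [ 0.     0.     0.     1.   ]]
((230.0, 203.0), (144.0, 64.0), 90.0) [[297. 196.]
 [393. 196.]
 [393. 412.]
 [297. 412.]]
[[0.5511 0.0767 0.171 ]
 [0.5605 0.1268 0.171 ]
 [0.7077 0.096  0.171 ]
 [0.697  0.0428 0.171 ]] [0.62909826 0.08554875 0.171     ] 166.90773406503143 168.19818414290575
stk [[0.5807 0.0763 0.171 ]
 [0.5874 0.1147 0.171 ]
 [0.6566 0.1001 0.171 ]
 [0.6493 0.06   0.171 ]] [0.61850346 0.087772   0.171     ] 166.6221143387224 168.06174929380947
keys [[ 0.62500814  0.02763823  0.109     ]
 [ 0.61484808 -0.03803641  0.109     ]]
```

Request:
apply_moves --pt "-0.016 -0.009 0" --pt "-0.0315 -0.0185 0.01" --pt "-0.0315 -0.0185 0.03" --pt "-0.0315 -0.0185 0.05" --pt "-0.0315 -0.0185 0.07" --pt "-0.0315 -0.0185 0.085" --pt "-0.0315 -0.0185 0.095" --pt "-0.0315 -0.0185 0.1" --roll '[0,0,0,0,0,0,0,0]' --grip '[0,0,0,0,0,0,0,0]'

```text
clock: 2.45
position: [0.6293, 0.0865, 0.2]
tool_rot: [-3.141, -0.002, 2.924]
force: [0.2, -0.2, 0.0]
width: 0.0853
grasp_force: 0.0
```

Request:
apply_moves --pt "0 0 0.015" --pt "0 0 0.03" --pt "0 0 0.045" --pt "0 0 0.056" --pt "0 0 0.062" --pt "0 0 0.064" --pt "0 0 0.064" --pt "0 0 0.064" --roll '[0,0,0,0,0,0,0,0]' --grip '[0,0,0,0,0,0,0,0]'

```text
clock: 3.12
position: [0.6307, 0.0857, 0.1384]
tool_rot: [3.141, 0.002, 2.923]
force: [0.2, -0.2, 0.3]
width: 0.0853
grasp_force: 0.0
```

Request:
apply_moves --pt "0 0 0" --pt "0 0 0" --pt "0 0 0" --pt "0 0 0" --pt "0 0 0" --pt "0 0 0" --roll '[0,0,0,0,0,0]' --grip '[20,40,60,65,65,65]'

```text
clock: 3.62
position: [0.6302, 0.0856, 0.1374]
tool_rot: [3.141, 0.0, 2.923]
force: [0.3, -0.0, -0.2]
width: 0.0636
grasp_force: 0.0
```

Request:
apply_moves --pt "0 0 0" --pt "0 0 0" --pt "0 0 0" --pt "0 0 0" --pt "0 0 0" --pt "0 0 0" --roll '[0,0,0,0,0,0]' --grip '[72,78,84,88,90,90]'

```text
clock: 4.12
position: [0.6302, 0.0851, 0.1376]
tool_rot: [-3.141, 0.0, 2.922]
force: [-2.5, -3.1, 2.0]
width: 0.0559
grasp_force: 21.5
```

Request:
apply_moves --pt "0 0 0" --pt "0 0 0" --pt "0 0 0" --pt "0 0 0" --roll '[0,0,0,0]' --grip '[92,94,94,94]'

```text
clock: 4.45
position: [0.6303, 0.0853, 0.1376]
tool_rot: [-3.141, 0.0, 2.923]
force: [-2.5, -4.2, 3.4]
width: 0.0562
grasp_force: 21.7
```

The grip is at the gripper's 20 N floor. I'll ease the closure back toward 15 N.

Request:
apply_moves --pt "0 0 0" --pt "0 0 0" --pt "0 0 0" --pt "0 0 0" --roll '[0,0,0,0]' --grip '[89,89,89,89]'

```text
clock: 4.78
position: [0.6303, 0.0853, 0.1376]
tool_rot: [-3.141, 0.0, 2.923]
force: [-2.8, -5.1, 4.3]
width: 0.0561
grasp_force: 21.7
```

Request:
apply_moves --pt "0 0 0" --pt "0 0 0" --pt "0 0 0" --pt "0 0 0" --roll '[0,0,0,0]' --grip '[88,88,88,88]'

```text
clock: 5.12
position: [0.6303, 0.0854, 0.1375]
tool_rot: [-3.141, 0.0, 2.923]
force: [-3.8, -4.8, 4.5]
width: 0.0562
grasp_force: 5.2
```

Request:
apply_moves --pt "0 0 0" --pt "0 0 0" --pt "0 0 0" --pt "0 0 0" --roll '[0,0,0,0]' --grip '[88.5,88.5,88.5,88.5]'

```text
clock: 5.45
position: [0.6303, 0.0854, 0.1375]
tool_rot: [-3.141, 0.0, 2.923]
force: [-2.1, -4.0, 3.8]
width: 0.0557
grasp_force: 7.7
```

Request:
apply_moves --pt "0 0 0" --pt "0 0 0" --pt "0 0 0" --pt "0 0 0" --roll '[0,0,0,0]' --grip '[88.8,88.8,88.8,88.8]'

```text
clock: 5.78
position: [0.6303, 0.0854, 0.1375]
tool_rot: [-3.141, 0.0, 2.923]
force: [-1.3, -4.5, 4.0]
width: 0.0559
grasp_force: 10.9
```

Request:
apply_moves --pt "0 0 0" --pt "0 0 0" --pt "0 0 0" --pt "0 0 0" --roll '[0,0,0,0]' --grip '[89.2,89.2,89.2,89.2]'

```text
clock: 6.12
position: [0.6303, 0.0854, 0.1375]
tool_rot: [-3.141, 0.0, 2.923]
force: [-2.0, -5.1, 4.3]
width: 0.0558
grasp_force: 15.1
```

The grip is at 15 N. Lift gently.

Request:
apply_moves --pt "0 0 -0.002" --pt "0 0 -0.006" --pt "0 0 -0.012" --pt "0 0 -0.02" --pt "0 0 -0.03" --pt "0 0 -0.04" --pt "0 0 -0.048" --pt "0 0 -0.052" --roll '[0,0,0,0,0,0,0,0]' --grip '[89.2,89.2,89.2,89.2,89.2,89.2,89.2,89.2]'

```text
clock: 6.78
position: [0.6308, 0.0857, 0.1917]
tool_rot: [3.141, 0.003, 2.923]
force: [-0.7, -0.3, -3.0]
width: 0.0555
grasp_force: 15.6
```

```bash
python3 - <<'E'
from h import *
c=snap('scene','scene1');s=c['state'];print(s['position'],s['grasp_force'],s['force'],s['width'])
cv2.imwrite('pics/scene1b.png',cv2.resize(cv2.imread('pics/scene1.png')[90:290,215:415],None,fx=3,fy=3,interpolation=cv2.INTER_CUBIC))
E
```

```text
[0.63080854 0.08568102 0.1917478 ] 15.617935359477997 [-0.65960596 -0.25419022 -2.98713013] 0.055527589546572394
```

View pics/scene1b.png

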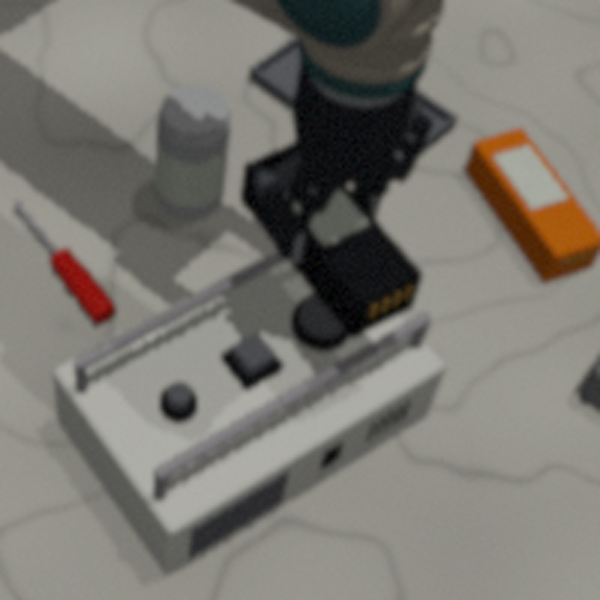

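The pack is held at 15.6 N and lifted clear; the black button shows at (322,320) in the crop. Carry it over the tray.

Request:
apply_moves --pt "0 0 -0.008" --pt "0 0 -0.02" --pt "0.005 0.005 -0.034" --pt "0.015 0.014 -0.048" --pt "0.03 0.028 -0.06" --pt "0.05 0.047 -0.068" --pt "0.073 0.069 -0.07" --pt "0.098 0.093 -0.07" --roll '[0,0,0,0,0,0,0,0]' --grip '[89.2,89.2,89.2,89.2,89.2,89.2,89.2,89.2]'

```text
clock: 7.5
position: [0.5538, 0.1992, 0.2622]
tool_rot: [3.14, 0.003, 2.922]
force: [0.9, 0.5, -3.9]
width: 0.0558
grasp_force: 15.8
```

Request:
apply_moves --pt "0.025 0.024 0" --pt "0.05 0.047 0" --pt "0.075 0.071 0" --pt "0.098 0.093 0" --pt "0.116 0.11 0" --pt "0.13 0.123 0" --pt "0.139 0.132 0" --pt "0.143 0.136 0" --roll '[-0.02,-0.06,-0.1,-0.14,-0.17,-0.2,-0.22,-0.226]' --grip '[89.2,89.2,89.2,89.2,89.2,89.2,89.2,89.2]'

```text
clock: 8.17
position: [0.4431, 0.3633, 0.2606]
tool_rot: [3.14, 0.001, -3.131]
force: [0.3, -0.7, -3.7]
width: 0.0559
grasp_force: 15.8
```

Request:
apply_moves --pt "0 0 0" --pt "0 0 0" --pt "0 0 0" --roll '[0,0,0]' --grip '[89.2,89.2,89.2]'

```text
clock: 8.42
position: [0.4452, 0.3606, 0.2595]
tool_rot: [-3.141, 0.0, -3.136]
force: [0.6, 0.5, -3.4]
width: 0.0562
grasp_force: 15.8
```

Request:
apply_moves --pt "0 0 0.015" --pt "0 0 0.04" --pt "0 0 0.07" --pt "0 0 0.1" --pt "0 0 0.13" --pt "0 0 0.16" --pt "0 0 0.182" --pt "0 0 0.195" --roll '[0,0,0,0,0,0,0,0]' --grip '[89.2,89.2,89.2,89.2,89.2,89.2,89.2,89.2]'

```text
clock: 9.08
position: [0.444, 0.3596, 0.0609]
tool_rot: [-3.139, -0.004, -3.136]
force: [0.2, 0.1, -3.2]
width: 0.0558
grasp_force: 15.7
```

Request:
apply_moves --pt "0 0 0.006" --pt "0 0 0.012" --pt "0 0 0.018" --pt "0 0 0.024" --pt "0 0 0.03" --pt "0 0 0.036" --pt "0 0 0.04" --pt "0 0 0.042" --roll '[0,0,0,0,0,0,0,0]' --grip '[89.2,89.2,89.2,89.2,89.2,89.2,89.2,89.2]'

```text
clock: 9.75
position: [0.4444, 0.3613, 0.0216]
tool_rot: [-3.141, -0.001, -3.134]
force: [-0.3, -0.2, -3.9]
width: 0.056
grasp_force: 15.8
```

Request:
apply_moves --pt "0 0 0.001" --pt "0 0 0.002" --pt "0 0 0.003" --pt "0 0 0.004" --roll '[0,0,0,0]' --grip '[89.2,89.2,89.2,89.2]'

```text
clock: 10.08
position: [0.4448, 0.3616, 0.0186]
tool_rot: [3.141, 0.001, -3.134]
force: [-0.3, 0.9, -3.3]
width: 0.0556
grasp_force: 15.8
```

Request:
apply_moves --pt "0 0 0.0005" --pt "0 0 0.001" --pt "0 0 0.0015" --pt "0 0 0.0015" --roll '[0,0,0,0]' --grip '[89.2,89.2,89.2,89.2]'

```text
clock: 10.42
position: [0.4446, 0.3614, 0.0168]
tool_rot: [3.142, -0.0, -3.134]
force: [1.1, -1.2, -2.7]
width: 0.0559
grasp_force: 15.8
```

Request:
apply_moves --pt "0 0 0.0005" --pt "0 0 0.001" --pt "0 0 0.001" --pt "0 0 0.001" --roll '[0,0,0,0]' --grip '[89.2,89.2,89.2,89.2]'

```text
clock: 10.75
position: [0.4448, 0.3615, 0.0166]
tool_rot: [3.141, 0.0, -3.134]
force: [-4.3, -3.3, 5.7]
width: 0.0558
grasp_force: 16.8
```

The pack is on the tray floor. Release partly, then rise.

Request:
apply_moves --pt "0 0 0" --pt "0 0 0" --pt "0 0 0" --pt "0 0 0" --pt "0 0 0" --pt "0 0 0" --roll '[0,0,0,0,0,0]' --grip '[88,86,82,76,70,70]'

```text
clock: 11.25
position: [0.4447, 0.3615, 0.0157]
tool_rot: [3.141, 0.0, -3.134]
force: [-0.1, -0.0, -0.9]
width: 0.0617
grasp_force: 0.0
```

Request:
apply_moves --pt "0 0 -0.005" --pt "0 0 -0.015" --pt "0 0 -0.03" --pt "0 0 -0.055" --pt "0 0 -0.085" --pt "0 0 -0.12" --pt "0 0 -0.155" --pt "0 0 -0.19" --roll '[0,0,0,0,0,0,0,0]' --grip '[70,70,70,70,70,70,70,70]'

```text
clock: 11.92
position: [0.4444, 0.3613, 0.2088]
tool_rot: [3.141, 0.001, -3.134]
force: [0.3, 0.9, 0.3]
width: 0.0619
grasp_force: 0.0
```

```bash
python3 - <<'E'
from h import *
c=snap('side','side2');s=c['state'];a=snap('scene','scene2');print(s['position'],s['tool_rot'],s['force'],s['width'])
A=cv2.imread('pics/scene2.png')[80:280,215:415];B=cv2.imread('pics/side2.png')[140:384,150:380]
B=cv2.resize(B,None,fx=600/244,fy=600/244)[:,:];A=cv2.resize(A,(600,600))
v=np.hstack([A,B]);print(v.shape);cv2.imwrite('pics/v2.png',cv2.resize(v,None,fx=.68,fy=.68))
E
```

```text
[0.44442174 0.36128513 0.20877026] [ 3.14075890e+00  1.05836415e-03 -3.13440363e+00] [0.33394378 0.89052811 0.25621893] 0.061894069109213634
(600, 1166, 3)
```

View pics/v2.png

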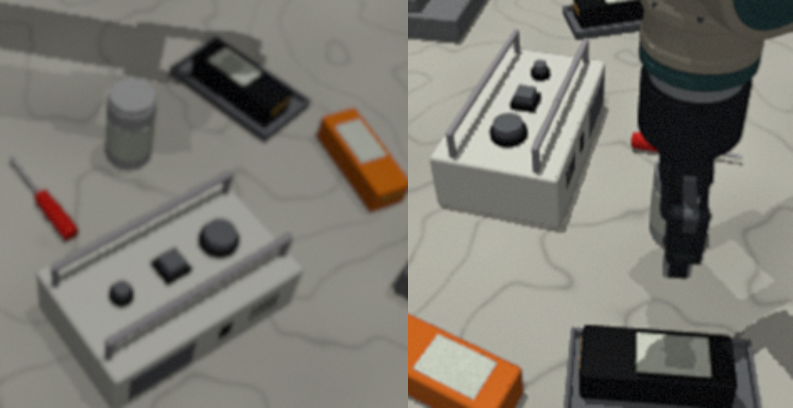

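The pack lies flat in the tray in both views. The big button top is at about (220,232) in the left crop and (509,123) in the right.

```bash
python3 - <<'E'
from h import *
a=pickle.load(open('scene2.pkl','rb'));b=pickle.load(open('side2.pkl','rb'))
for c,r in((a,(305,340,178,212)),(b,(193,228,198,232))):
    g=cv2.GaussianBlur(cv2.cvtColor(c['frame'],cv2.COLOR_RGB2GRAY),(3,3),0);x0,x1,y0,y1=r;s=g[y0:y1,x0:x1]
    m=(s<95).astype(np.uint8);n,l,st,ce=cv2.connectedComponentsWithStats(m)
    i=1+np.argmax(st[1:,4]);q=ce[i]+[x0,y0];print(st[i],q,plane(c,[q],.100),s.min())
s=.4902
print(plane(a,[(215+220*s,80+232*s)],.109),plane(b,[(150+101*230/385,140+123*244/408)],.109))
print('sq',plane(a,[(215+174*s,80+262*s)],.109),plane(b,[(150+118*230/385,140+95*244/408)],.109))
E
```

```text
[  7  10  20  19 285] [321.70526316 197.23508772] [[0.64343151 0.08591622 0.1       ]] 20
[  6  12  22  18 264] [209.84469697 219.62878788] [[0.63752475 0.10868095 0.1       ]] 8
[[0.64173892 0.08999247 0.109     ]] [[0.63757171 0.09919518 0.109     ]]
sq [[0.63496239 0.02013367 0.109     ]] [[0.62532825 0.03816175 0.109     ]]
```

Request:
apply_moves --pt "-0.005 -0.008 -0.03" --pt "-0.02 -0.033 -0.06" --pt "-0.038 -0.062 -0.08" --pt "-0.056 -0.092 -0.09" --pt "-0.074 -0.121 -0.09" --pt "-0.092 -0.15 -0.09" --pt "-0.11 -0.18 -0.09" --pt "-0.128 -0.208 -0.09" --roll '[0,0,0,0,0,0,0,0]' --grip '[70,70,120,160,200,255,255,255]'

```text
clock: 12.68
position: [0.5747, 0.1526, 0.2966]
tool_rot: [3.141, 0.001, -3.135]
force: [0.4, 0.3, 1.1]
width: -0.0002
grasp_force: 0.0
```

Request:
apply_moves --pt "-0.014 -0.022 0" --pt "-0.025 -0.04 0" --pt "-0.033 -0.053 0" --pt "-0.036 -0.058 0" --pt "-0.036 -0.058 0" --pt "-0.036 -0.058 0" --pt "-0.036 -0.058 0" --roll '[0,0,0,0,0,0,0]' --grip '[255,255,255,255,255,255,255]'

```text
clock: 13.27
position: [0.6101, 0.0979, 0.2961]
tool_rot: [3.141, 0.0, -3.133]
force: [0.4, 0.2, 0.2]
width: 0.0006
grasp_force: 0.0
```

```bash
python3 - <<'E'
from h import *
c=snap('wrist','wrist3');s=c['state'];print(s['clock'],s['position'],s['tool_rot'],s['force'],s['width'])
cv2.imwrite('pics/wrist3b.png',cv2.resize(cv2.imread('pics/wrist3.png')[80:280,60:360],(750,500),interpolation=cv2.INTER_CUBIC))
E
```

```text
13.2667 [0.61010601 0.09785347 0.29609286] [ 3.14118379e+00  2.41757950e-04 -3.13286856e+00] [0.41397975 0.24454832 0.18089904] 0.0005624159603521636
```

View pics/wrist3b.png

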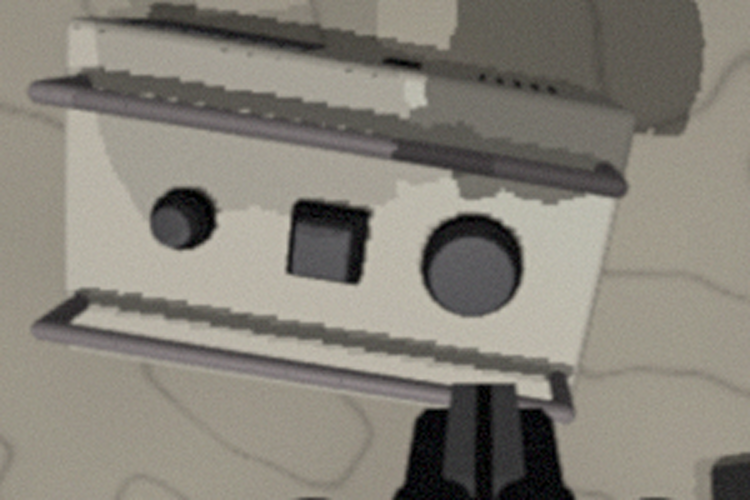

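In the wrist crop the big button's top disc is centred at about (471,273), or image px (248.4,189.2). The square key is at (323,250), the small key at (177,227) and the shut fingertips at (485,385).

```bash
python3 - <<'E'
from h import *
c=pickle.load(open('wrist3.pkl','rb'))
q=np.array([(471,273),(323,250),(177,227),(471,233),(471,315)])/2.5+[60,80]
P=plane(c,q,.109);print(P.round(4))
from scipy.spatial.transform import Rotation as Ro
print(Ro.from_euler('xyz',c['state']['tool_rot']).inv().apply([*(P[0]-c['state']['position'])]))
E
```

```text
[[ 0.6387  0.0925  0.109 ]
 [ 0.6282  0.0248  0.109 ]
 [ 0.6178 -0.0419  0.109 ]
 [ 0.6197  0.0924  0.109 ]
 [ 0.6594  0.0925  0.109 ]]
[-0.02849801 -0.00572732  0.18709743]
```

Request:
apply_moves --pt "-0.012 -0.0025 0.005" --pt "-0.0285 -0.0055 0.025" --pt "-0.0285 -0.0055 0.055" --pt "-0.0285 -0.0055 0.085" --pt "-0.0285 -0.0055 0.115" --pt "-0.0285 -0.0055 0.145" --pt "-0.0285 -0.0055 0.165" --pt "-0.0285 -0.0055 0.175" --roll '[0,0,0,0,0,0,0,0]' --grip '[255,255,255,255,255,255,255,255]'

```text
clock: 13.98
position: [0.6372, 0.0923, 0.1171]
tool_rot: [-3.141, -0.005, -3.133]
force: [0.0, 0.9, 0.1]
width: -0.0001
grasp_force: 0.0
```

Request:
apply_moves --pt "0 0 0.002" --pt "0 0 0.004" --pt "0 0 0.006" --pt "0 0 0.008" --pt "0 0 0.01" --pt "0 0 0.011" --pt "0 0 0.012" --pt "0 0 0.012" --roll '[0,0,0,0,0,0,0,0]' --grip '[255,255,255,255,255,255,255,255]'

```text
clock: 14.65
position: [0.6392, 0.0913, 0.109]
tool_rot: [3.141, 0.001, -3.134]
force: [-0.4, 0.2, 1.4]
width: -0.0001
grasp_force: 0.8
```

Request:
apply_moves --pt "0 0 0.001" --pt "0 0 0.002" --pt "0 0 0.003" --pt "0 0 0.004" --pt "0 0 0.005" --pt "0 0 0.006" --pt "0 0 0.007" --pt "0 0 0.007" --roll '[0,0,0,0,0,0,0,0]' --grip '[255,255,255,255,255,255,255,255]'

```text
clock: 15.32
position: [0.6393, 0.0913, 0.102]
tool_rot: [3.142, 0.001, -3.134]
force: [-0.9, -0.7, 4.8]
width: 0.0001
grasp_force: 2.6
```

Request:
apply_moves --pt "0 0 0.0005" --pt "0 0 0.001" --pt "0 0 0.001" --pt "0 0 0.001" --roll '[0,0,0,0]' --grip '[255,255,255,255]'

```text
clock: 15.65
position: [0.6393, 0.0913, 0.1013]
tool_rot: [3.142, 0.001, -3.134]
force: [-1.8, 0.1, 5.0]
width: -0.0001
grasp_force: 2.8
```

Request:
apply_moves --pt "0 0 0.0003" --pt "0 0 0.0006" --pt "0 0 0.0006" --pt "0 0 0.0006" --roll '[0,0,0,0]' --grip '[255,255,255,255]'

```text
clock: 15.98
position: [0.6393, 0.0914, 0.1011]
tool_rot: [3.142, 0.001, -3.134]
force: [-1.5, 0.1, 7.0]
width: 0.0002
grasp_force: 3.6
```

Request:
apply_moves --pt "0 0 0.0002" --pt "0 0 0.0004" --pt "0 0 0.0004" --pt "0 0 0.0004" --roll '[0,0,0,0]' --grip '[255,255,255,255]'

```text
clock: 16.32
position: [0.6393, 0.0914, 0.101]
tool_rot: [3.141, 0.001, -3.134]
force: [-3.2, 0.2, 8.5]
width: -0.0001
grasp_force: 4.5
```

The button is on its stop: force is rising at 8.5 N while the position stays put. Hold 2 s, then release.

Request:
apply_moves --pt "0 0 0.0003" --pt "0 0 0.0003" --pt "0 0 0.0003" --pt "0 0 0.0003" --pt "0 0 0.0003" --pt "0 0 0.0003" --pt "0 0 0.0003" --pt "0 0 0.0003" --roll '[0,0,0,0,0,0,0,0]' --grip '[255,255,255,255,255,255,255,255]'

```text
clock: 16.98
position: [0.6393, 0.0913, 0.101]
tool_rot: [3.141, 0.001, -3.134]
force: [-4.2, -0.1, 10.5]
width: -0.0003
grasp_force: 5.1
```

Request:
apply_moves --pt "0 0 0" --pt "0 0 0" --pt "0 0 0" --pt "0 0 0" --pt "0 0 0" --pt "0 0 0" --pt "0 0 0" --pt "0 0 0" --roll '[0,0,0,0,0,0,0,0]' --grip '[255,255,255,255,255,255,255,255]'

```text
clock: 17.65
position: [0.6393, 0.0914, 0.101]
tool_rot: [3.141, 0.001, -3.134]
force: [-4.2, -0.5, 10.3]
width: 0.0001
grasp_force: 5.1
```

Request:
apply_moves --pt "0 0 0" --pt "0 0 0" --pt "0 0 0" --pt "0 0 0" --pt "0 0 0" --pt "0 0 0" --pt "0 0 0" --pt "0 0 0" --roll '[0,0,0,0,0,0,0,0]' --grip '[255,255,255,255,255,255,255,255]'

```text
clock: 18.32
position: [0.6393, 0.0913, 0.101]
tool_rot: [3.142, 0.001, -3.134]
force: [-3.5, -0.9, 10.3]
width: 0.0
grasp_force: 5.1
```

Request:
apply_moves --pt "0 0 -0.003" --pt "0 0 -0.006" --pt "0 0 -0.01" --pt "0 0 -0.016" --pt "0 0 -0.03" --pt "0 0 -0.05" --pt "0 0 -0.075" --pt "0 0 -0.1" --roll '[0,0,0,0,0,0,0,0]' --grip '[255,255,255,255,255,255,255,255]'

```text
clock: 18.98
position: [0.6384, 0.0913, 0.1994]
tool_rot: [-3.142, -0.003, -3.134]
force: [0.6, 0.7, -0.2]
width: 0.0001
grasp_force: 0.0
```

Request:
apply_moves --pt "0 0 -0.02" --pt "0 0 -0.03" --pt "0 0 -0.03" --pt "0 0 -0.03" --pt "0 0 -0.03" --pt "0 0 -0.03" --roll '[0,0,0,0,0,0]' --grip '[255,255,255,255,255,255]'

```text
clock: 19.48
position: [0.6385, 0.0913, 0.2271]
tool_rot: [-3.141, -0.004, -3.134]
force: [0.0, 0.2, 0.2]
width: -0.0
grasp_force: 0.0
```

```bash
python3 - <<'E'
from h import *
a=snap('scene','scene4')
A=cv2.imread('pics/scene4.png')[60:345,80:420];cv2.imwrite('pics/v4.png',cv2.resize(A,(680,570)))
E
```

```text
(no output)
```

View pics/v4.png

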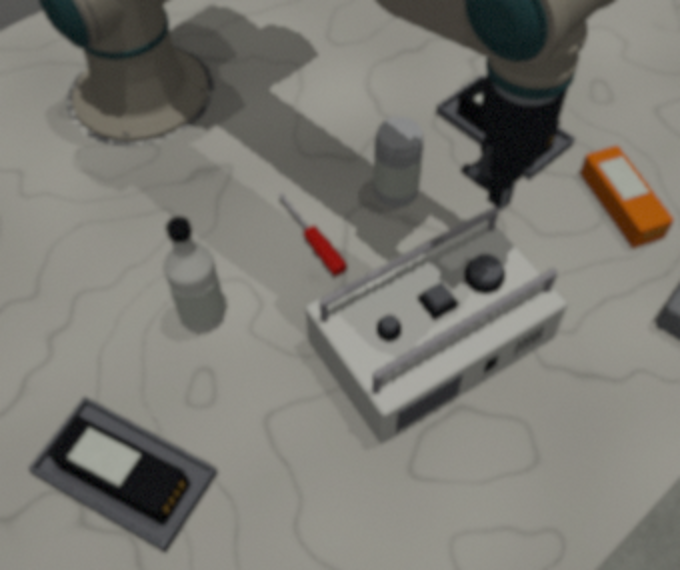

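The gripper is clear of the case and the button is up at (485,270). The bottle, can, screwdriver and stored pack stand where they were. Handing in.

```bash
python3 -c "
from plant import ctrl
print(ctrl.sign_off())"
```

```text
the job is handed in; nothing more can be done
None
```

The job is handed in, with no verdict returned: the pack lies flat in the empty tray, carried at about 15–16 N per finger (about 22 N for a second while the grip was being set), and the button was held fully down for at least 2 s at about 10 N and sprang back up; nothing else was seen to move.

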